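# Unlock the vial carrier, slide it from under the shaker's lip and set it in the cold plate

### The arm

A 7-joint arm with a two-finger parallel gripper is mounted at the origin on a cart in front of the work surface, level with it; the furniture and walls round the work are solid. World frame = base frame: x ahead of the robot, y to its left, z up, the work surface at z = 0. Lengths are in mm, angles in degrees, forces in N, time in s.
With the tool pointing down it reaches from about 425 to 825 mm from the base axis. Payload 3.6 kg.
Tool frame: the origin (TCP) lies between the finger pads; the fingertips stand 19 mm ahead of it and the grasp point (between the pads) is the TCP; z points along the fingers, y is the line along which they close (so a half turn about z gives the same grasp; the last joint's range is limited). The gripper opens to 85 mm and grips with 20 to 120 N. Pads are 22 mm wide; open, the fingers measure 114 mm over their backs; the gripper's body (76 mm by 85 mm) begins 54 mm behind the grasp point. The pads swing forward as they close: fully open they stand 13 mm farther back than shut.
Start: joints at [75.258, 35.231, -0.722, 81.555, 0.464, 63.22, -2.315], TCP at [148.705, -632.733, 250.297] pointing down, gripper open.
Joint ranges: [-178.69, 178.69], [-17.37, 117.87], [-77.05, 75.6], [15.02, 138.74], [-78.02, 258.01], [0.78, 113.62], [-162.83, 162.83]. Speed limits (degrees/s): [159.86, 159.86, 180, 180, 180, 180, 180].

### API

Orientations are given as [roll, pitch, yaw] about the fixed x, y, z axes, in that order (R = Rz(yaw) Ry(pitch) Rx(roll)).
In Python, from cell import manip, camrig, workorder, get_state gives the robot as it stands (manip), with the cameras (camrig), the readings as plain functions and the job (workorder).
- The arm moves only by the tool drive_effector, called after "Request:" as name(argument=value, ...), one argument or row to a line, values as JSON. Schema: {"type":"object","properties":{"deltas":{"type":"array","items":{"type":"array","items":{"type":"number"},"minItems":6,"maxItems":6},"minItems":1,"maxItems":8},"jaw":{"type":"number"},"force":{"type":"number"},"only":{"type":"string"},"quiet":{"type":"boolean"},"lines":{"type":"string"}},"required":["deltas"],"additionalProperties":false}. deltas is a list of rows, 1 to 8 of them, each of 6 numbers: dx, dy, dz in mm, then a rotation vector rx, ry, rz in degrees; each row shifts and turns the commanded pose from where the row before left it, along the tool's axes as they then stand; what a row does not reach is not made up. A row lasts 1/10 s, in which the tool goes at most 50 mm and 8.59 degrees, less where a joint would pass 70% of its speed; a pose out of reach is approached as far as the arm can. jaw is the opening from 0.0 (shut) to 1.0 (fully open), set as the call begins (left out keeps the last). The fingers move at their own pace and stop on an object; force is the grip in N (left out, the last holds). Time passes only in rows, so rows that do not move let the fingers close. The tool returns the time, the measured TCP pose, the force, the opening and the grip force at its end. only (a regular expression) keeps the lines of the reply that match it, lines (a string "A,B") keeps lines A to B, and quiet returns only ok. Input that does not fit is refused with a message, and nothing moves.
- get_state(): the state, without advancing time (a new reading comes with each control period).
- camrig.snapshot(name): name is "scene" or "top"; returns the picture (384x512x3 uint8, red, green, blue); there is no depth.
- camrig.calibration(name): a dict with "K" (3x3 intrinsics, pixels), "world_from_camera" (4x4, takes a point from camera to world coordinates). Camera axes: x right, y up, looking along -z (the intrinsics and any distortion apply to the point x, -y, -z); pixel columns grow to the right and rows downward; lengths in mm; the calibration is good to about 2 mm. A picture is of the moment at which its call begins. calibration takes no time and is no camera call.
- workorder.close_job(): hands the job in; it is judged then, once.
The state is a dict: "time_s": time; "joint_pos": joint angles; "joint_vel": joint speeds; "effort": joint torques, N m; "ee_pos": TCP position; "eef_rot": TCP orientation; "contact_force": force on the tool from outside, world axes, zero at the start; "wrist_torque": the same for the moment, N m; "finger_gap": opening from 0.0 (shut) to 1.0 (fully open); "grasp_force": force on a finger pad.
Only numpy, scipy, OpenCV 4.12 (cv2) and the standard library are available. Lean on these libraries where they do the work, as an engineer would, in place of code of your own. Each camera call takes 0.05 s, during which the arm holds its last target. There are 200 camera calls.

### The job

The vials on the orbital shaker are mixed and must be cooled: free their carrier by pressing the lock knob down against its spring, turning it a quarter turn anticlockwise until its red finger is out of the way, and letting it spring back up, then slide the carrier forward from under the hold-down lip and lift it off. Set it gently and fully down in the recess of the cold plate, after taking out the syringe left lying there and laying that on the bare bench. Keep the carrier level so that nothing spills, leave the lock open, and do not disturb anything else on the bench.

Things in the scene. Friction and masses are not known exactly. Their poses are not given: they have to be found in the camera images.
- shaker: Orbital plate shaker, fixed: white housing 210 (x) x 240 (y) mm, aluminium platform on top, 70 mm above the origin. Origin: centre of its underside; its own -x is its front (display side), +y its left. Two guide strips 10 mm high (y = +-72.5 to +-78.5, x = -18 to 78 mm) flank the carrier, 2.5 mm play a side. In front of the carrier the platform is bare but for the lock (axis at x=-44.5, y=-90 mm).
- shaker_lip (a point): Middle of the front lower edge of the shaker's steel hold-down lip, at x=60, y=0, z=86.5 mm in the shaker's frame; axes as the shaker. The lip is 130 mm long along y and overhangs from here back to an upright stop at x=78 mm; its underside is 16.5 mm, its top 22.5 mm above the platform.
- carrier: Loose vial carrier, about 0.5 kg: blue base plate 110 (x) x 140 (y) x 14 mm, with a white rack on it (x +-36, y +-61 mm), capped vials (tops at 58 mm) and a black handle bar, all one piece. Origin: centre of the plate's underside. Starts at about x=20, y=0, z=70 mm in the shaker's frame, axes alike, rear 15 mm of its plate under the lip: it must slide 16 mm to the shaker's -x before it can rise.
- carrier_handle (a point): Middle of the carrier's handle bar, 84 mm above the carrier's origin. The bar runs along the carrier's y, 100 mm of it free to grip, 12 mm thick (x) and 12 mm high, on two uprights at y = +-66 mm.
- lock_press (a joint): Lock plunger: 0 = sprung fully up, grows to 0.008 m as the knob is pressed straight down against a spring (about 3.5 N at first, 9 N at the bottom). The knob turns only while it is pressed at least 0.006 m; released part-way round it stays down.
- lock_turn (a joint): Lock knob turn in rad: 0 = locked (its red finger stands in front of the carrier's front right corner, so that the carrier cannot slide), grows anticlockwise seen from above to 1.431 = open (finger turned aside). When released at either end it springs back up and is held there.
- lock_grip (a point): Middle of the lock knob's black grip bar, on the turning axis, 42 mm above the platform when up. The bar is 48 mm long, 14 mm thick, 24 mm high; its length runs along this point's y axis, which turns with the knob (at lock_turn 0 the axes are the shaker's). It spans 30 to 54 mm above the platform; below it a thin neck, then the red finger (top at 23 mm).
- lock_finger (a point): Round end (16 mm diameter, 14 mm high, 9 to 23 mm above the platform) of the lock's red stop finger, 38 mm from the turning axis, along the grip bar.
- cold_plate: Cold plate, fixed to the bench: white frame 142 (x) x 172 (y) mm with a black finned cooler module behind it (x=71 to 117 mm, 40 mm high). Origin: centre of the underside of the frame. The recess that takes the carrier is 122 (x) x 152 (y) mm, centred on the origin, with its dark metal floor at 24 mm and its rim at 30 mm height; the carrier fits with 6 mm play a side, either way round.
- cold_plate_floor (a point): Centre of the recess floor of the cold plate, 24 mm above its origin; axes as the cold plate.
- syringe: Plastic syringe, 102 mm long (its y; y=-51 to 51 mm) and 16 mm high, lying in the recess of the cold plate. Origin: centre of its underside. Only its barrel (16 mm wide, y=-21 to 51 mm) can be gripped. It is to be laid on the bench, whose top is z=0 (a black mat, 3 mm thick, lies on the right part of it and counts as bench).
- syringe_mid (a point): Middle of the syringe's barrel, at y=15, z=8 mm in the syringe's frame.
- rinse_bottle: Bystander: square white plastic bottle, 60 x 60 x 125 mm, standing between shaker and cold plate. Origin: centre of its underside.
- solvent_bottle: Bystander: glass bottle with blue cap, 93 mm diameter, 173 mm high, behind. Origin on its underside, its centre 9 mm in x and 16 mm in y from it.
- tip_box: Bystander: pipette tip box, 87 (x) x 122 (y) mm, 86 mm high, at the front right. Origin: centre of its underside.
- column: Bystander: steel separation column, 124 mm long (its y), 17 mm thick, lying at the front between shaker and cold plate. Origin: centre of its underside.

How it is judged (in metres and radians):
On the way, in this order (a step that is already met when the one before it is completed fails the run):
1. the locked knob is pressed down (value of joint lock_press above 0.0048 m and value of joint lock_turn below 0.4 rad), for 0.05 s.
2. the lock is turned open and has sprung back up (value of joint lock_turn above 1.3 rad and value of joint lock_press below 0.002 m), for 0.2 s.
3. the carrier has been slid forward until its plate is clear of the lip, while still down on the platform (x of carrier in the frame of shaker between -0.06 and 0.0045 m and z of carrier in the frame of shaker below 0.082 m), for 0.05 s.
At the end, for the whole second after the job is handed in: Carrier flat on the recess floor (within 8 mm of centre, 3 mm of the floor, tilt under 0.04 rad, in line either way round); syringe at rest flat on the bench (barrel middle under 14 mm high); lock open (lock_turn over 1.3 rad) and sprung up (lock_press under 2 mm) (all of step 2 and x of carrier in the frame of cold_plate_floor between -0.008 and 0.008 m and y of carrier in the frame of cold_plate_floor between -0.008 and 0.008 m and z of carrier in the frame of cold_plate_floor below 0.003 m and angle between carrier's own z axis and vertical below 0.04 rad and angle between the x axis of carrier and the x axis of cold_plate, either way round below 0.15 rad and linear speed of each of carrier, syringe below 0.02 m/s and height (world z) of syringe_mid between 0.002 and 0.014 m); the robot touches nothing.
It fails at once if the carrier is tipped by more than 0.35 rad (angle between carrier's own z axis and vertical above 0.35 rad).
It fails at once if the carrier is dropped or slammed into the cold plate (still faster than 0.4 m/s within 12 mm of the recess floor) (horizontal distance between carrier and cold_plate_floor below 0.03 m and z of carrier in the frame of cold_plate_floor below 0.012 m and linear speed of carrier above 0.4 m/s).
It fails at once if a bystander is pushed more than 25 mm or knocked over (distance of any of rinse_bottle, solvent_bottle, tip_box, column from where it was at the start of the episode above 0.025 m).
It also fails if it takes over 61 s, if anything falls off the work surface, if the arm or the gripper's body presses on something with over 40 N, if the wrist force passes 120 N, or if a joint passes its speed limit or range.

## Working session

There is one attempt and no reset: what is moved stays moved. The work goes in short steps, Python scripts to look and compute and a tool call to move; the robot and the scene stay as the last step left them, time stands still between calls to the robot, and variables do not carry over. Pictures are saved under pics/ and viewed, at most 10 in all, crops included, and the job is handed in when it is done.

```bash
ls; mkdir -p pics
```

Run:
```python
from cell import manip, camrig, workorder, get_state
import cv2,numpy as np
s=get_state();print({k:np.round(v,2).tolist() for k,v in s.items()})
for n in("scene","top"):
    cv2.imwrite(f"pics/{n}0.png",cv2.resize(camrig.snapshot(n)[...,::-1],(800,600),interpolation=cv2.INTER_CUBIC))
    c=camrig.calibration(n);print(n,{k:np.round(v,3).tolist() for k,v in c.items()})
```

```text
cell.py
pics
{'time_s': 0.0, 'joint_pos': [75.26, 35.29, -0.72, 81.64, 0.46, 63.22, -2.31], 'joint_vel': [-0.03, 0.06, 0.05, -0.01, -0.02, 0.03, -0.0], 'effort': [0.0, -46.92, 0.26, -17.1, 0.01, 0.01, 0.0], 'ee_pos': [148.54, -632.07, 249.12], 'eef_rot': [-179.85, 0.0, 13.23], 'contact_force': [0.06, -1.13, 1.0], 'wrist_torque': [0.04, 0.01, 0.02], 'grasp_force': 0.0, 'finger_gap': 1.0}
scene {'K': [[427.12, 0.0, 254.064], [0.0, 427.12, 200.763], [0.0, 0.0, 1.0]], 'world_from_camera': [[-0.553, 0.332, -0.765, -369.514], [-0.833, -0.214, 0.51, 646.843], [0.006, 0.919, 0.394, 582.831], [0.0, 0.0, 0.0, 1.0]]}
top {'K': [[381.382, 0.0, 258.602], [0.0, 381.382, 196.366], [0.0, 0.0, 1.0]], 'world_from_camera': [[-0.008, 0.985, -0.17, 362.462], [-1.0, -0.012, -0.02, 5.201], [-0.022, 0.17, 0.985, 1247.744], [0.0, 0.0, 0.0, 1.0]]}
```

View pics/scene0.png

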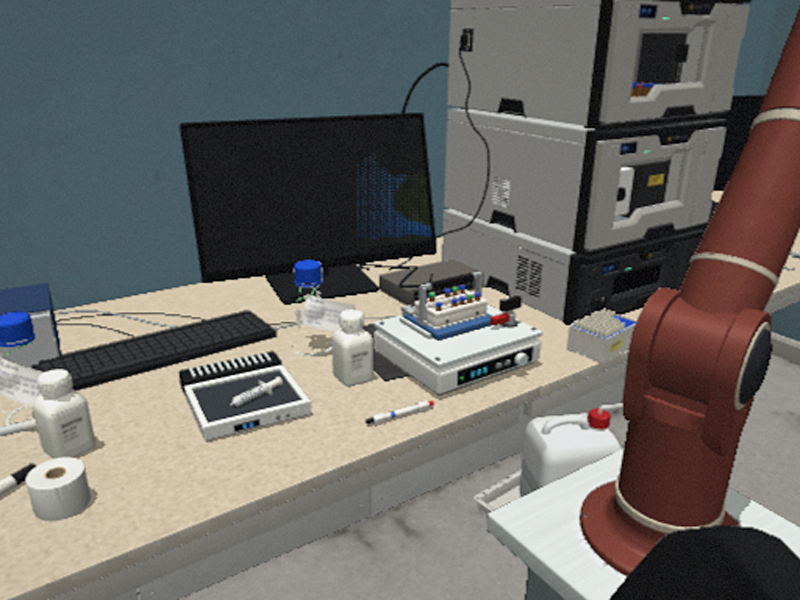

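View pics/top0.png

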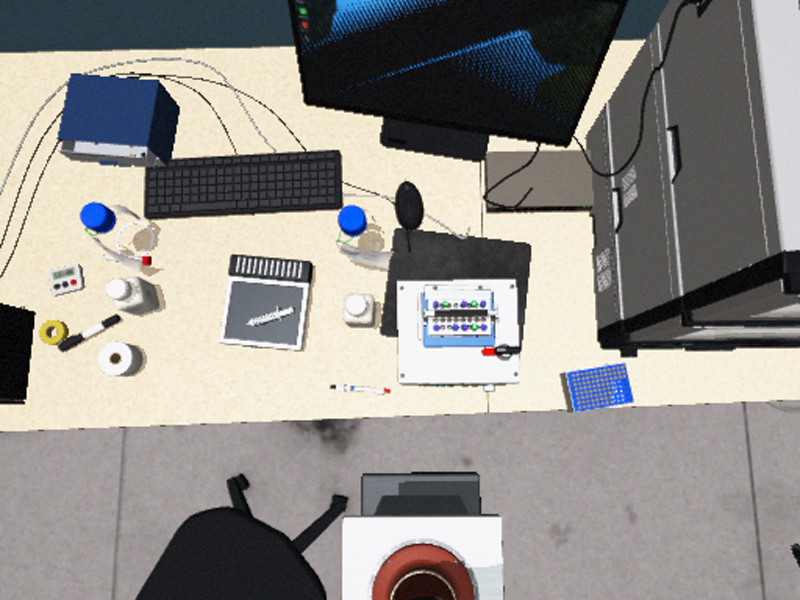

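The scene view shows the cold plate with the syringe (≈255,392), the shaker with carrier (≈455,310) and the knob with its red finger (≈505,310). In the top view they are at cold plate (265,312), syringe (270,317), shaker (460,330) and finger/knob (490–508,351). I'll zoom in next.

Run:
```python
from cell import manip, camrig, workorder, get_state
import cv2,numpy as np
def crop(n,c0,c1,r0,r1,f,name):
    ims=np.mean([camrig.snapshot(n).astype(float) for _ in range(2)],0).astype(np.uint8)
    cv2.imwrite(f"pics/{n}_raw.png",ims[...,::-1])
    im=cv2.resize(ims[r0:r1,c0:c1,::-1],None,fx=f,fy=f,interpolation=cv2.INTER_CUBIC)
    for c in range(-(-c0//20)*20,c1,20):
        cv2.putText(im,str(c),(int((c-c0+.5)*f)-8,8),0,.3,(0,0,255),1);cv2.line(im,(int((c-c0+.5)*f),10),(int((c-c0+.5)*f),16),(0,0,255),1)
    for r in range(-(-r0//20)*20,r1,20):
        cv2.putText(im,str(r),(0,int((r-r0+.5)*f)+3),0,.3,(0,0,255),1)
    cv2.imwrite(name,im)
crop("top",136,346,150,260,3.8,"pics/t1.png")
crop("scene",112,360,160,290,3.2,"pics/s1.png")
```

```text
(no output)
```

View pics/t1.png

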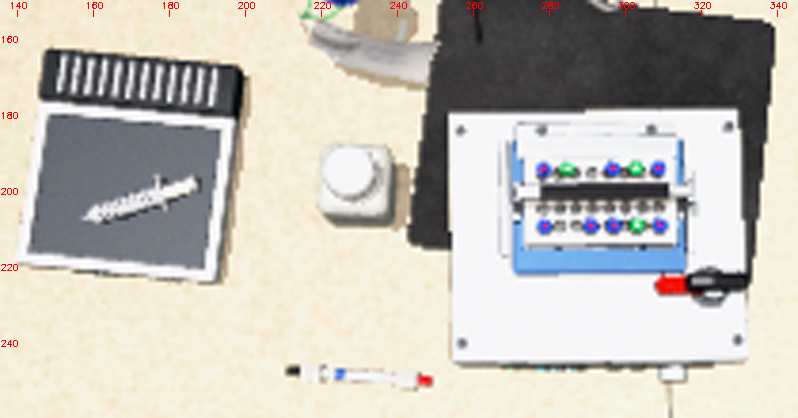

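View pics/s1.png

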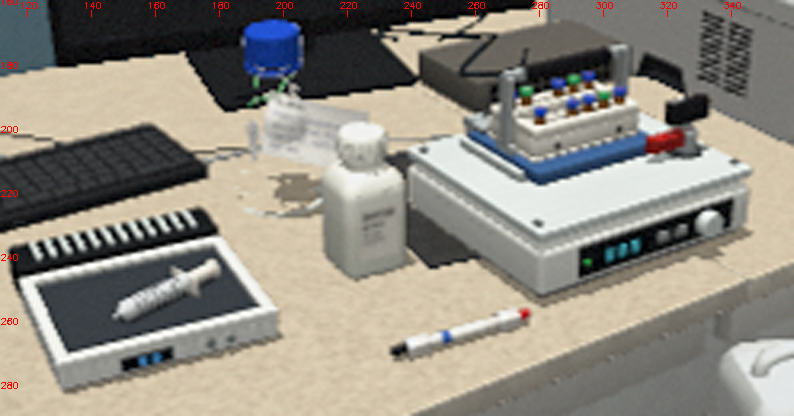

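The top crop gives me the shaker top corners (449,112), (739,109), (747,358), (453,362). It also gives the handle ends (540,190)–(668,190), the knob bar (688–747,282), the red finger end (~662,285), and the syringe tip (85,217) with its end at (197,184). The scene crop shows the same features: knob bar ~(687,108), finger (~655,143), syringe tip (115,318) and end (218,265). I'll fit poses to both views.

Create vis.py:
```python
from cell import manip, camrig, workorder, get_state
import numpy as np
from scipy.optimize import least_squares
C={n:camrig.calibration(n) for n in("scene","top")}
def proj(n,P):
    P=np.atleast_2d(P);K=np.array(C[n]["K"]);T=np.linalg.inv(np.array(C[n]["world_from_camera"]))
    p=P@T[:3,:3].T+T[:3,3]; p=p*[1,-1,-1]; q=p@K.T; return q[:,:2]/q[:,2:]
def T(u): return ("top",u[0]/3.8+136-.5,u[1]/3.8+150-.5)
def S(u): return ("scene",u[0]/3.2+112-.5,u[1]/3.2+160-.5)
def fit(obs,x0,yaw=True):
    """obs: list of (local pt, (cam,u,v)); pose x,y,z,yaw(deg)"""
    def f(x):
        a=np.radians(x[3]) if yaw else 0;R=np.array([[np.cos(a),-np.sin(a),0],[np.sin(a),np.cos(a),0],[0,0,1]])
        return np.concatenate([proj(o[0],R@np.array(l)+x[:3])[0]-o[1:] for l,o in obs])
    r=least_squares(f,x0 if yaw else x0[:3],loss="soft_l1");return np.round(r.x,1),np.round(f(r.x).reshape(-1,2),1).tolist()
```

Run:
```python
from vis import *
sh=[((105,120,70),T((449,112))),((105,-120,70),T((739,109))),((-105,-120,70),T((747,358))),((-105,120,70),T((453,362))),
 ((-105,120,70),S((539,237))),((-105,-120,70),S((748,172))),((105,120,70),S((412,152))),((-105,120,0),S((543,297)))]
print("shaker",fit(sh,[600,-150,0,0]))
cp=[((71,86,30),T((42,103))),((-71,-86,30),T((214,283))),((-71,86,30),T((20,265))),((61,76,30),T((50,114))),((61,-76,30),T((222,127))),((-61,-76,30),T((207,270))),((-61,76,30),T((27,253))),
 ((71,86,30),S((18,277))),((-71,86,30),S((66,357))),((-71,-86,30),S((276,307))),((71,-86,30),S((215,238)))]
print("cold",fit(cp,[600,300,0,0]))
sy=[((0,51,8),T((85,217))),((0,-51,8),T((197,184))),((0,-21,8),T((160,193))),((0,51,8),S((115,318))),((0,-51,8),S((218,265))),((0,-21,8),S((183,275)))]
print("syr",fit(sy,[600,300,24,100]))
ca=[((0,50,90),T((540,190))),((0,-50,90),T((668,190))),((-55,70,14),T((513,263))),((-55,-70,14),T((686,261))),((-55,70,0),T((513,271))),((-55,-70,0),T((686,269))),((-55,70,14),S((540,172))),((-55,70,0),S((540,182)))]
print("carrier",fit(ca,[600,-150,70,0]))
for n,t,s in(("grip",(718,281),(687,108)),("fing",(664,285),(657,142))):
    print(n,fit([((0,0,0),T(t)),((0,0,0),S(s))],[550,-250,110],False))
```

```text
shaker (array([ 5.194e+02, -7.680e+01, -4.000e+00,  3.000e-01]), [[0.4, -0.3], [-0.0, -0.8], [0.9, 0.6], [0.1, 0.6], [0.2, 0.3], [1.2, -0.6], [-2.7, -0.6], [-1.9, 4.9]])
cold (array([ 5.654e+02,  3.222e+02,  2.000e-01, -5.400e+00]), [[-0.7, -0.3], [0.8, -0.4], [-0.9, -0.1], [-0.2, 0.0], [0.3, 0.3], [-0.1, -0.3], [0.7, 0.2], [-0.1, 0.2], [-2.2, 1.6], [0.9, -0.1], [1.3, -1.6]])
syr (array([555.7, 309.3,  25.9,  17. ]), [[-0.5, 0.5], [0.3, -0.3], [1.1, 0.1], [-0.4, -1.3], [-1.3, -0.0], [0.9, 1.1]])
carrier (array([542.5, -76. ,  72.4,   1.3]), [[-0.4, -0.4], [0.7, -1.6], [0.3, 2.4], [0.7, 1.4], [0.2, 0.8], [0.1, -0.2], [-1.1, -0.6], [-1.2, 0.8]])
grip (array([ 474. , -167. ,  113.1]), [[0.2, 0.2], [-0.3, -0.0]])
fing (array([ 472.4, -129. ,   88.9]), [[0.7, 0.6], [-1.0, -0.0]])
```

Request:
drive_effector(
  deltas=[
    [0, 0, 0, 0, 0, -8.5],
    [0, 0, 0, 0, 0, -8.5],
    [0, 0, 0, 0, 0, -8.5],
    [0, 0, 0, 0, 0, -8.5],
    [0, 0, 0, 0, 0, -8.5],
    [0, 0, 0, 0, 0, -8.5],
    [0, 0, 0, 0, 0, -8.5],
    [0, 0, 0, 0, 0, -8.5],
  ],
  jaw=0.6,
)

```text
time_s: 1.1
ee_pos: [148.5, -632.7, 250.2]
eef_rot: [-180.0, -0.0, 81.6]
contact_force: [1.0, -0.1, 0.8]
finger_gap: 0.603
grasp_force: 0.0
```

Request:
drive_effector(
  deltas=[
    [0, 0, 0, 0, 0, -8.5],
    [0, 0, 0, 0, 0, -0.3],
    [40, 28, 0, 0, 0, 0],
    [40, 28, 0, 0, 0, 0],
    [40, 28, 0, 0, 0, 0],
    [40, 28, 0, 0, 0, 0],
    [40, 28, 0, 0, 0, 0],
    [40, 28, 0, 0, 0, 0],
  ],
)

```text
time_s: 1.9
ee_pos: [317.5, -391.1, 250.6]
eef_rot: [180.0, 0.0, 89.8]
contact_force: [1.2, -1.0, -1.0]
finger_gap: 0.599
grasp_force: 0.0
```

Request:
drive_effector(
  deltas=[
    [40, 28, 0, 0, 0, 0],
    [40, 28, 0, 0, 0, 0],
    [40, 28, 0, 0, 0, 0],
    [40, 28, 0, 0, 0, 0],
    [40, 28, 0, 0, 0, 0],
    [24, 17, 0, 0, 0, 0],
    [0, 0, 30, 0, 0, 0],
    [0, 0, 0, 0, 0, 0],
  ],
)

```text
time_s: 2.7
ee_pos: [471.7, -167.3, 217.9]
eef_rot: [-179.6, -0.1, 90.0]
contact_force: [-0.4, -0.3, -0.7]
finger_gap: 0.598
grasp_force: 0.0
```

Run:
```python
from vis import *
import cv2
a=camrig.snapshot("top")[150:260,250:390,::-1];b=camrig.snapshot("scene")[140:250,250:390,::-1]
cv2.imwrite("pics/k1.png",cv2.resize(np.hstack([a,b]),None,fx=2.8,fy=2.8,interpolation=cv2.INTER_CUBIC))
```

```text
(no output)
```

View pics/k1.png

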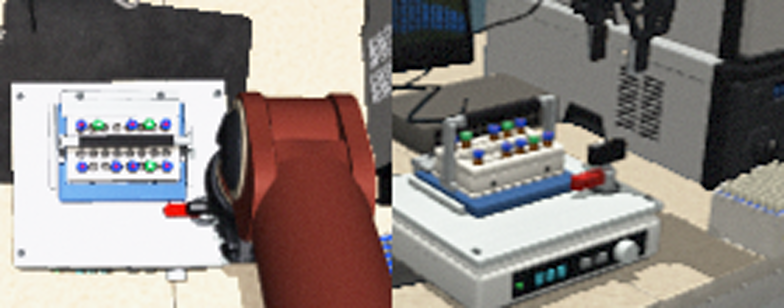

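The scene half shows the open fingers directly above the knob, with one on each side of the bar in x. I'll descend, close and press.

Request:
drive_effector(
  deltas=[
    [0, 2, 40, 0, 0, 0],
    [0, 0, 40, 0, 0, 0],
    [0, 0, 15, 0, 0, 0],
    [0, 0, 4, 0, 0, 0],
    [0, 0, 0, 0, 0, 0],
  ],
)

```text
time_s: 3.3
ee_pos: [475.9, -169.6, 122.0]
eef_rot: [179.9, 0.0, 89.9]
contact_force: [0.7, -0.1, 0.0]
finger_gap: 0.597
grasp_force: 0.0
```

Request:
drive_effector(
  deltas=[
    [0, 0, 0, 0, 0, 0],
    [0, 0, 0, 0, 0, 0],
    [0, 0, 0, 0, 0, 0],
    [0, 0, 0, 0, 0, 0],
    [0, 0, 0, 0, 0, 0],
    [0, 0, 0, 0, 0, 0],
  ],
  jaw=0.0,
  force=40,
)

```text
time_s: 3.9
ee_pos: [473.0, -169.1, 121.6]
eef_rot: [-179.7, 0.1, 90.0]
contact_force: [-5.5, -0.7, 3.9]
finger_gap: 0.152
grasp_force: 42.5
```

Request:
drive_effector(
  deltas=[
    [1, 0, 2, 0, 0, 0],
    [1, 0, 2, 0, 0, 0],
    [0, 0, 2, 0, 0, 0],
    [0, 0, 1, 0, 0, 0],
    [0, 0, 0, 0, 0, 0],
  ],
)

```text
time_s: 4.4
ee_pos: [473.0, -168.9, 115.2]
eef_rot: [-179.7, 0.2, 89.9]
contact_force: [-6.1, -2.7, 9.1]
finger_gap: 0.157
grasp_force: 43.1
```

Request:
drive_effector(
  deltas=[
    [0, 0, 1, 0, 0, 0],
    [0, 0, 0.5, 0, 0, -6],
    [0, 0, 0, 0, 0, -7],
    [0, 0, 0, 0, 0, -7],
    [0, 0, 0, 0, 0, -7],
    [0, 0, 0, 0, 0, -7],
    [0, 0, 0, 0, 0, -7],
  ],
)

```text
time_s: 5.1
ee_pos: [474.7, -168.1, 115.0]
eef_rot: [-179.8, 0.1, 131.2]
contact_force: [-6.2, -1.2, 14.1]
finger_gap: 0.153
grasp_force: 43.9
```

Request:
drive_effector(
  deltas=[
    [0, 0, 0, 0, 0, -7],
    [0, 0, 0, 0, 0, -7],
    [0, 0, 0, 0, 0, -7],
    [0, 0, 0, 0, 0, -7],
    [0, 0, 0, 0, 0, -7],
    [0, 0, 0, 0, 0, -7],
    [0, 0, 0, 0, 0, 0],
  ],
)

```text
time_s: 5.8
ee_pos: [475.5, -166.5, 115.0]
eef_rot: [-179.9, 0.0, 173.0]
contact_force: [-5.0, 0.4, 14.2]
finger_gap: 0.153
grasp_force: 43.9
```

Request:
drive_effector(
  deltas=[
    [0, 0, -3, 0, 0, 0],
    [0, 0, -3, 0, 0, 0],
    [0, 0, -2.5, 0, 0, 0],
    [0, 0, 0, 0, 0, 0],
  ],
)

```text
time_s: 6.2
ee_pos: [475.4, -166.6, 122.2]
eef_rot: [-180.0, 0.0, 172.9]
contact_force: [-3.3, 0.7, 3.3]
finger_gap: 0.155
grasp_force: 42.5
```

Request:
drive_effector(
  deltas=[
    [0, 0, 0, 0, 0, 0],
    [0, 0, 0, 0, 0, 0],
    [0, 0, 0, 0, 0, 0],
    [0, 0, 0, 0, 0, 0],
  ],
  jaw=0.55,
)

```text
time_s: 6.6
ee_pos: [475.8, -166.6, 121.2]
eef_rot: [180.0, 0.0, 173.0]
contact_force: [0.4, 0.1, 0.2]
finger_gap: 0.55
grasp_force: 0.0
```

Request:
drive_effector(
  deltas=[
    [0, 0, -30, 0, 0, 0],
    [0, 0, -30, 0, 0, 8.25],
    [0, 0, -20, 0, 0, 8.25],
    [0, 0, -20, 0, 0, 8.25],
    [0, 0, -20, 0, 0, 8.25],
    [0, 0, -10, 0, 0, 8.25],
    [0, 0, 0, 0, 0, 8.25],
    [0, 0, 0, 0, 0, 8.25],
  ],
)

```text
time_s: 7.4
ee_pos: [475.7, -166.6, 251.7]
eef_rot: [180.0, 0.0, 115.0]
contact_force: [-0.5, -0.2, -1.2]
finger_gap: 0.548
grasp_force: 0.0
```

Request:
drive_effector(
  deltas=[
    [0, 0, 0, 0, 0, 8.25],
    [37, 18, 0, 0, 0, 0],
    [37, 18, 0, 0, 0, 0],
    [37, 18, 0, 0, 0, 0],
    [37, 18, 0, 0, 0, 0],
    [37, 18, 0, 0, 0, 0],
    [37, 18, 0, 0, 0, 0],
    [37, 18, 0, 0, 0, 0],
  ],
  jaw=0.45,
)

```text
time_s: 8.2
ee_pos: [520.2, 119.6, 251.2]
eef_rot: [180.0, 0.0, 107.0]
contact_force: [0.5, 0.4, -1.0]
finger_gap: 0.452
grasp_force: 0.0
```

Run:
```python
from vis import *
import cv2
a=camrig.snapshot("top")[150:260,250:390,::-1];b=camrig.snapshot("scene")[140:250,250:390,::-1]
cv2.imwrite("pics/k2.png",cv2.resize(np.hstack([a,b]),None,fx=2.8,fy=2.8,interpolation=cv2.INTER_CUBIC))
```

```text
(no output)
```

View pics/k2.png

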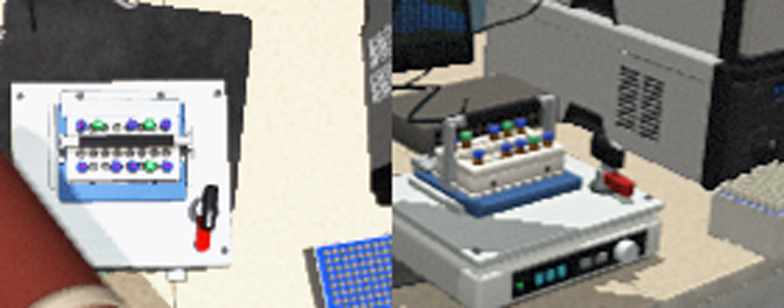

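The lock is open: the red finger now points to the front at (203,235), and the knob bar is up in both views. Next is the syringe.

Request:
drive_effector(
  deltas=[
    [37, 18, 0, 0, 0, 0],
    [37, 18, 0, 0, 0, 0],
    [37, 18, 0, 0, 0, 0],
    [37, 18, 0, 0, 0, 0],
    [38, 17, 0, 0, 0, 0],
    [0, 0, 40, 0, 0, 0],
    [0, 0, 40, 0, 0, 0],
    [0, 0, 40, 0, 0, 0],
  ],
)

```text
time_s: 9.1
ee_pos: [551.1, 321.5, 129.8]
eef_rot: [180.0, 0.0, 107.0]
contact_force: [0.5, 0.1, 0.5]
finger_gap: 0.445
grasp_force: 0.0
```

Request:
drive_effector(
  deltas=[
    [0, 0, 40, 0, 0, 0],
    [0, 0, 30, 0, 0, 0],
    [0, 0, 10, 0, 0, 0],
    [0, 0, 3, 0, 0, 0],
    [0, 0, 0, 0, 0, 0],
  ],
)

```text
time_s: 9.6
ee_pos: [551.5, 322.3, 49.4]
eef_rot: [179.9, -0.0, 107.0]
contact_force: [1.2, 0.1, -0.5]
finger_gap: 0.449
grasp_force: 0.0
```

Request:
drive_effector(
  deltas=[
    [0, 0, 2.5, 0, 0, 0],
    [0, 0, 0, 0, 0, 0],
    [0, 0, 0, 0, 0, 0],
    [0, 0, 0, 0, 0, 0],
    [0, 0, 0, 0, 0, 0],
    [0, 0, 0, 0, 0, 0],
  ],
  jaw=0.0,
  force=30,
)

```text
time_s: 10.2
ee_pos: [551.7, 322.6, 47.5]
eef_rot: [179.8, -0.0, 107.0]
contact_force: [0.3, -0.7, 5.6]
finger_gap: 0.175
grasp_force: 30.9
```

Request:
drive_effector(
  deltas=[
    [0, 0, -5, 0, 0, 0],
    [0, 0, -15, 0, 0, 0],
    [0, 0, -20, 0, 0, 0],
    [0, 0, 0, 0, 0, 0],
  ],
)

```text
time_s: 10.6
ee_pos: [552.3, 323.4, 89.3]
eef_rot: [179.7, -0.1, 107.0]
contact_force: [0.1, 0.7, -0.3]
finger_gap: 0.179
grasp_force: 30.1
```

Request:
drive_effector(
  deltas=[
    [12, -39, 0, 0, 0, 0],
    [12, -39, 0, 0, 0, 0],
    [12, -39, 0, 0, 0, 0],
    [0, 0, 30, 0, 0, 0],
    [0, 0, 22, 0, 0, 0],
    [0, 0, 9, 0, 0, 0],
    [0, 0, 3, 0, 0, 0],
    [0, 0, 0, 0, 0, 0],
  ],
)

```text
time_s: 11.4
ee_pos: [427.5, 321.3, 22.8]
eef_rot: [-179.9, 0.1, 107.0]
contact_force: [-2.7, -1.9, 7.0]
finger_gap: 0.173
grasp_force: 31.7
```

Request:
drive_effector(
  deltas=[
    [0, 0, 0, 0, 0, 0],
    [0, 0, 0, 0, 0, 0],
    [0, 0, 0, 0, 0, 0],
    [0, 0, -20, 0, 0, 0],
    [0, 0, -40, 0, 0, 0],
    [0, 0, -40, 0, 0, 8.5],
    [0, 0, -45, 0, 0, 8.5],
    [0, 0, -45, 0, 0, 0],
  ],
  jaw=0.5,
)

```text
time_s: 12.2
ee_pos: [428.1, 322.0, 213.6]
eef_rot: [-180.0, -0.0, 89.9]
contact_force: [0.7, 0.4, -0.2]
finger_gap: 0.499
grasp_force: 0.0
```

Request:
drive_effector(
  deltas=[
    [-44, 12.5, 0, 0, 0, 0],
    [-44, 12.5, 0, 0, 0, 0],
    [-44, 12.5, 0, 0, 0, 0],
    [-44, 12.5, 0, 0, 0, 0],
    [-44, 12.5, 0, 0, 0, 0],
    [-44, 12.5, 0, 0, 0, 0],
    [-44, 12.5, 0, 0, 0, 0],
    [-44, 12.5, 0, 0, 0, 0],
  ],
)

```text
time_s: 13.0
ee_pos: [528.8, -31.9, 211.9]
eef_rot: [180.0, -0.0, 90.0]
contact_force: [1.0, 0.7, 0.7]
finger_gap: 0.502
grasp_force: 0.0
```

Run:
```python
from vis import *
print(fit([((0,0,0),T((604,190))),((0,50,0),T((540,190))),((0,-50,0),T((668,190))),((0,50,0),S((522,85))),((0,-50,0),S((612,58)))],[540,-76,160],False))
import cv2
b=camrig.snapshot("scene")[150:290,100:300,::-1]
cv2.imwrite("pics/k3.png",cv2.resize(b,None,fx=4,fy=4,interpolation=cv2.INTER_CUBIC))
```

```text
(array([541.4, -77.9, 145.9]), [[0.4, 0.3], [0.1, 0.5], [0.7, 0.1], [-0.7, -1.0], [-1.5, 0.8]])
```

View pics/k3.png

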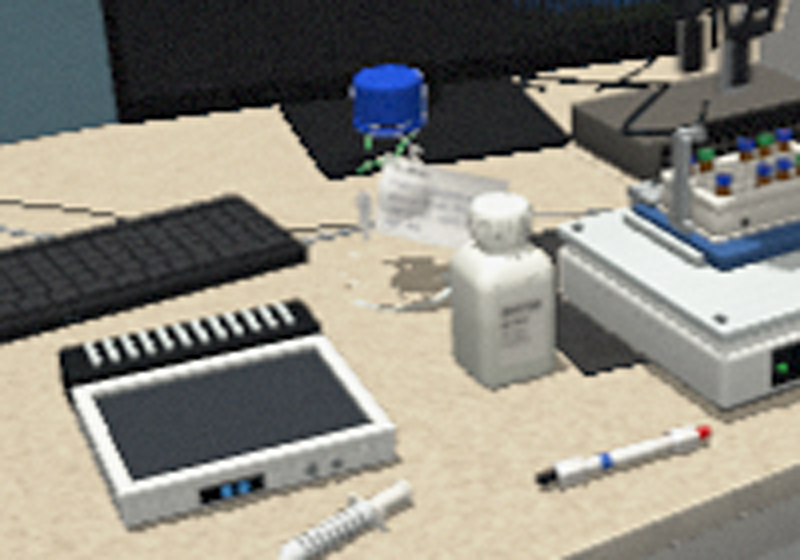

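The syringe lies on the bench in front of the cold plate at (345,520), and the recess is empty. Now I'll grip the carrier handle.

Request:
drive_effector(
  deltas=[
    [-45, 11, 0, 0, 0, 0],
    [0, 0, 25, 0, 0, 0],
    [0, 0, 20, 0, 0, 0],
    [0, 0, 9, 0, 0, 0],
    [0, 0, 2, 0, 0, 0],
    [0, 0, 0, 0, 0, 0],
  ],
)

```text
time_s: 13.65
ee_pos: [539.9, -74.4, 156.1]
eef_rot: [180.0, -0.0, 90.1]
contact_force: [0.2, -0.7, 0.2]
finger_gap: 0.5
grasp_force: 0.0
```

Request:
drive_effector(
  deltas=[
    [0, 0, 0, 0, 0, 0],
    [0, 0, 0, 0, 0, 0],
    [0, 0, 0, 0, 0, 0],
    [0, 0, 0, 0, 0, 0],
    [0, 0, 0, 0, 0, 0],
    [0, 0, 0, 0, 0, 0],
  ],
  jaw=0.0,
  force=80,
)

```text
time_s: 14.25
ee_pos: [538.7, -74.7, 156.5]
eef_rot: [-179.9, 0.0, 90.0]
contact_force: [-4.9, 0.3, 6.0]
finger_gap: 0.125
grasp_force: 78.7
```

Request:
drive_effector(
  deltas=[
    [0, -3, 0, 0, 0, 0],
    [0, -4, 0, 0, 0, 0],
    [0, -5, 0, 0, 0, 0],
    [0, -5, 0, 0, 0, 0],
    [0, -5, 0, 0, 0, 0],
    [0, -5, 0, 0, 0, 0],
    [0, 0, 0, 0, 0, 0],
    [0, 0, 0, 0, 0, 0],
  ],
)

```text
time_s: 15.05
ee_pos: [512.4, -74.9, 156.4]
eef_rot: [180.0, 0.0, 90.0]
contact_force: [2.1, 0.2, 6.7]
finger_gap: 0.123
grasp_force: 79.2
```

Request:
drive_effector(
  deltas=[
    [0, 0, -2, 0, 0, 0],
    [0, 0, -4, 0, 0, 0],
    [0, 0, -4, 0, 0, 0],
    [0, 0, 0, 0, 0, 0],
    [0, 0, 0, 0, 0, 0],
  ],
)

```text
time_s: 15.55
ee_pos: [511.7, -75.0, 165.4]
eef_rot: [-179.9, -0.0, 90.0]
contact_force: [-0.3, 0.2, -5.7]
finger_gap: 0.126
grasp_force: 78.1
```

Run:
```python
from vis import *
import cv2
a=camrig.snapshot("top")[150:260,240:380,::-1];b=camrig.snapshot("scene")[140:250,230:370,::-1]
cv2.imwrite("pics/k4.png",cv2.resize(np.hstack([a,b]),None,fx=2.8,fy=2.8,interpolation=cv2.INTER_CUBIC))
```

```text
(no output)
```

View pics/k4.png

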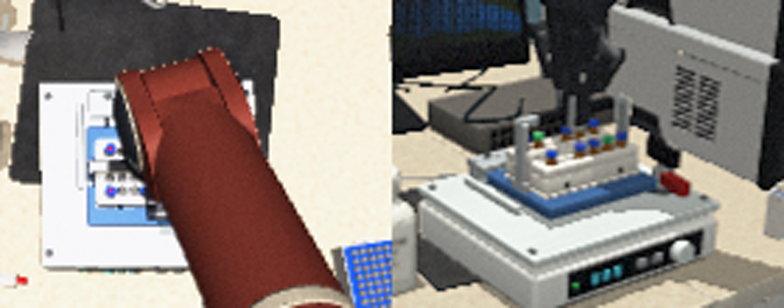

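The carrier is clear of the lip and hangs level (force −5.7 N); the plate sits slightly above the platform in the scene half at (575,195). I'll carry it over now.

Request:
drive_effector(
  deltas=[
    [0, 0, -10, 0, 0, 0],
    [0, 0, -20, 0, 0, 0],
    [0, 0, -25, 0, 0, 0],
    [0, 0, -20, 0, 0, 0],
    [0, 0, -10, 0, 0, 0],
    [10, 1, 0, 0, 0, 0],
    [20, 3, 0, 0, 0, 0],
    [30, 4, 0, 0, 0, 0],
  ],
  force=100,
)

```text
time_s: 16.45
ee_pos: [519.6, -16.1, 249.5]
eef_rot: [-179.8, 0.1, 89.8]
contact_force: [1.5, 0.2, -5.7]
finger_gap: 0.117
grasp_force: 101.9
```

Request:
drive_effector(
  deltas=[
    [35, 5, 0, 0, 0, 0],
    [35, 5, 0, 0, 0, 0],
    [35, 5, 0, 0, 0, 0],
    [35, 5, 0, 0, 0, 0],
    [35, 5, 0, 0, 0, 0],
    [35, 5, 0, 0, 0, 0],
    [35, 5, 0, 0, 0, 0],
    [35, 5, 0, 0, 0, 0],
  ],
)

```text
time_s: 17.25
ee_pos: [559.1, 267.0, 249.0]
eef_rot: [-179.8, 0.1, 90.1]
contact_force: [0.1, -0.4, -5.4]
finger_gap: 0.113
grasp_force: 101.9
```

Request:
drive_effector(
  deltas=[
    [30, 4, 0, 0, 0, 0],
    [20, 3, 0, 0, 0, 0],
    [10, 1, 0, 0, 0, 0],
    [0, 0, 0, 0, 0, 2],
    [0, 0, 0, 0, 0, 3.4],
    [0, 0, 0, 0, 0, 0],
  ],
)

```text
time_s: 17.85
ee_pos: [567.8, 324.2, 249.5]
eef_rot: [-179.9, 0.2, 84.6]
contact_force: [-0.0, -0.5, -4.9]
finger_gap: 0.118
grasp_force: 101.9
```

Request:
drive_effector(
  deltas=[
    [0, -2, 20, 0, 0, 0],
    [0, 0, 30, 0, 0, 0],
    [0, 0, 30, 0, 0, 0],
    [0, 0, 20, 0, 0, 0],
    [0, 0, 15, 0, 0, 0],
    [0, 0, 0, 0, 0, 0],
    [0, 0, 0, 0, 0, 0],
  ],
)

```text
time_s: 18.55
ee_pos: [566.8, 325.5, 136.4]
eef_rot: [180.0, -0.0, 84.6]
contact_force: [0.6, -0.5, -4.9]
finger_gap: 0.118
grasp_force: 101.8
```

Run:
```python
from vis import *
import cv2
a=camrig.snapshot("top")[150:250,130:230,::-1];b=camrig.snapshot("scene")[190:290,100:200,::-1]
cv2.imwrite("pics/k5.png",cv2.resize(np.hstack([a,b]),None,fx=4,fy=4,interpolation=cv2.INTER_CUBIC))
```

```text
(no output)
```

View pics/k5.png

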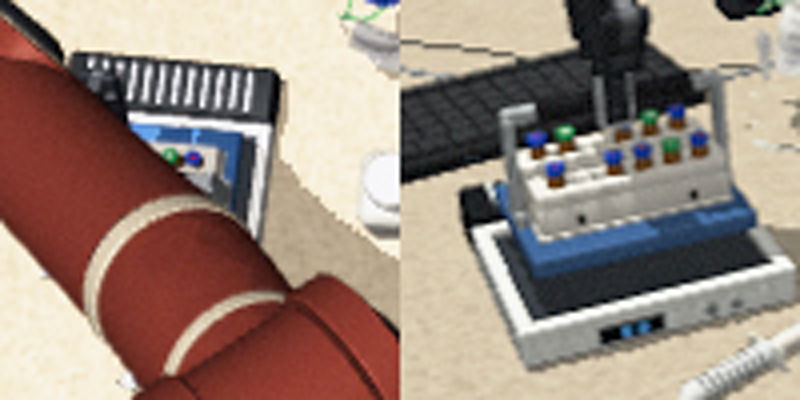

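The scene half shows the carrier just above the recess, with its plate front corners at (535,276) and (755,222) and the recess visible in front of it. I'll compare both poses in this camera.

Run:
```python
from vis import *
Q=lambda u,v:("scene",100+(u-400)/4-.5+.0,190+v/4-.5)
Tt=lambda u,v:("top",130+u/4-.5,150+v/4-.5)
def R(a): a=np.radians(a);return np.array([[np.cos(a),-np.sin(a),0],[np.sin(a),np.cos(a),0],[0,0,1]])
def xy(obs,z,x0):
    f=lambda x:np.concatenate([proj(o[0],R(-5.4)@np.array(l)+[x[0],x[1],z])[0]-o[1:] for l,o in obs])
    r=least_squares(f,x0);print(np.round(r.x,1),np.round(f(r.x).reshape(-1,2),1).tolist())
for z in(49,52):xy([((-55,70,0),Q(535,276)),((-55,-70,0),Q(755,224)),((-55,-70,14),Q(755,207))],z,[565,322])
xy([((-71,86,30),Q(529,337)),((-71,-86,30),Q(796,268)),((71,86,30),Q(474,230)),((-71,86,0),Q(530,368))],0,[565,322])
xy([((-61,76,24),Q(533,312)),((61,76,24),Q(498,232)),((-61,-76,30),Q(766,257))],0,[565,322])
print("top cold/carrier")
xy([((71,-86,30),Tt(273,118))],0,[565,322]); xy([((55,-70,14),Tt(252,138))],50,[565,322])
```

```text
[576.3 321.2] [[-0.1, 0.4], [0.2, 0.1], [-0.1, -0.5]]
[571.3 323.1] [[-0.3, 0.4], [0.3, 0.1], [0.0, -0.6]]
[564.1 320.5] [[-0.9, -0.9], [0.9, -1.1], [-0.1, -0.6], [0.2, 2.1]]
[577.7 318.7] [[0.4, 1.5], [-2.1, -0.6], [1.6, -1.6]]
top cold/carrier
[570.4 321.8] [[-0.0, 0.0]]
[561.2 314.5] [[0.0, 0.0]]
```

Request:
drive_effector(
  deltas=[
    [0, -1, 8, 0, 0, 0],
    [0, 0, 6, 0, 0, 0],
    [0, 0, 2, 0, 0, 0],
    [0, 0, 2, 0, 0, 0],
    [0, 0, 2, 0, 0, 0],
    [0, 0, 0, 0, 0, 0],
  ],
)

```text
time_s: 19.25
ee_pos: [565.3, 325.3, 115.6]
eef_rot: [-180.0, 0.0, 84.6]
contact_force: [0.9, -0.0, -6.2]
finger_gap: 0.114
grasp_force: 101.8
```

Request:
drive_effector(
  deltas=[
    [0, 0, 2, 0, 0, 0],
    [0, 0, 2, 0, 0, 0],
    [0, 0, 0, 0, 0, 0],
  ],
)

```text
time_s: 19.55
ee_pos: [565.2, 325.2, 111.5]
eef_rot: [-180.0, 0.0, 84.6]
contact_force: [-0.4, 0.5, -5.9]
finger_gap: 0.113
grasp_force: 101.9
```

Request:
drive_effector(
  deltas=[
    [0, 0, 1, 0, 0, 0],
    [0, 0, 1, 0, 0, 0],
    [0, 0, 0, 0, 0, 0],
  ],
)

```text
time_s: 19.85
ee_pos: [565.1, 325.6, 110.6]
eef_rot: [-180.0, -0.0, 84.6]
contact_force: [-2.8, -1.2, -0.0]
finger_gap: 0.118
grasp_force: 102.6
```

Request:
drive_effector(
  deltas=[
    [0, 0, 1, 0, 0, 0],
    [0, 0, 0, 0, 0, 0],
  ],
)

```text
time_s: 20.05
ee_pos: [565.1, 325.5, 110.6]
eef_rot: [180.0, 0.0, 84.6]
contact_force: [-4.2, -2.8, 5.7]
finger_gap: 0.114
grasp_force: 103.5
```

Request:
drive_effector(
  deltas=[
    [0, 0, -0.5, 0, 0, 0],
    [0, 0, 0, 0, 0, 0],
    [0, 0, 0, 0, 0, 0],
    [0, 0, 0, 0, 0, 0],
    [0, 0, 0, 0, 0, 0],
    [0, 0, 0, 0, 0, 0],
  ],
  jaw=0.5,
)

```text
time_s: 20.65
ee_pos: [565.4, 325.4, 109.3]
eef_rot: [180.0, -0.0, 84.6]
contact_force: [0.3, 0.2, -0.2]
finger_gap: 0.5
grasp_force: 0.0
```

Request:
drive_effector(
  deltas=[
    [0, 0, -20, 0, 0, 0],
    [0, 0, -40, 0, 0, 0],
    [0, 0, -40, 0, 0, 0],
    [0, 0, -40, 0, 0, 0],
    [-45, -10, 0, 0, 0, 0],
    [-45, -10, 0, 0, 0, 0],
    [-45, -10, 0, 0, 0, 0],
    [-45, -10, 0, 0, 0, 0],
  ],
)

```text
time_s: 21.45
ee_pos: [508.0, 148.3, 249.5]
eef_rot: [180.0, 0.0, 84.6]
contact_force: [0.5, -0.2, -0.2]
finger_gap: 0.5
grasp_force: 0.0
```

Request:
drive_effector(
  deltas=[
    [-45, -10, 0, 0, 0, 0],
    [-45, -10, 0, 0, 0, 0],
    [-45, -10, 0, 0, 0, 0],
    [-45, -10, 0, 0, 0, 0],
    [0, 0, 0, 0, 0, 0],
  ],
)

```text
time_s: 21.95
ee_pos: [449.7, -33.3, 248.8]
eef_rot: [-179.8, 0.3, 83.9]
contact_force: [0.6, 1.0, -0.4]
finger_gap: 0.5
grasp_force: 0.0
```

Run:
```python
from vis import *
import cv2
a=camrig.snapshot("top")[150:260,130:230,::-1];b=camrig.snapshot("scene")[180:290,100:200,::-1]
cv2.imwrite("pics/k6.png",cv2.resize(np.hstack([a,b]),None,fx=4,fy=4,interpolation=cv2.INTER_CUBIC))
```

```text
(no output)
```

View pics/k6.png

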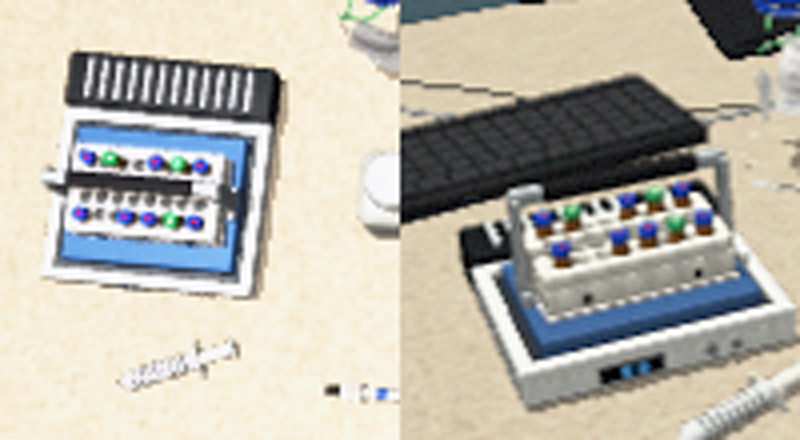

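The carrier sits level in the recess with a dark gap on every side (top half: blue plate about (60–248, 125–275)). The syringe lies on the bench at (180,365), and the robot is clear. I'll hand in.

```bash
python3 -c "
from cell import manip, camrig, workorder, get_state
print(workorder.close_job())"
```

```text
the job is handed in; nothing more can be done
None
```

I opened the lock, moved the syringe from the recess to the bare bench, and set the carrier level in the cold plate recess. I handed the job in at about 22 s; no verdict was printed.

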